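# Close the floor joint and hold the hatch flap open for the fitter

### The arm

A 6-joint arm with a two-finger parallel gripper is mounted at the origin on the work surface. World frame = base frame: x ahead of the robot, y to its left, z up, the work surface at z = 0. Lengths are in m, angles in rad, forces in N, time in s.
With the tool pointing down it reaches from about 0.425 to 0.95 m from the base axis. Payload 3.5 kg.
Tool frame: the origin (TCP) lies on the centre line of the jaws, within the pads' length; the fingertips stand 14 mm ahead of it and the grasp point (between the pads) lies 5 mm behind it (ctrl.finger_overhang is the distance from the TCP to the fingertips, in m); z points along the fingers, y is the line along which they close (so a half turn about z gives the same grasp; the last joint's range is limited). The gripper opens to 85 mm and grips with 20 to 120 N. Pads are 22 mm wide; open, the fingers measure 114 mm over their backs; the gripper's body (76 mm by 85 mm) begins 54 mm behind the grasp point. The pads swing forward as they close: fully open they stand 13 mm farther back than shut.
Start: joints at [-1.35, 0.286, 1.577, -0, 1.279, -0.15], TCP at [0.245, -0.629, 0.21] pointing down, gripper open.
Joint ranges: [-2.77, 2.77], [-0.9, 2.22], [0.21, 2.48], [-1.53, 4.67], [0.24, 2.81], [-2.84, 2.84]. Speed limits (rad/s): [2.79, 2.79, 3.14, 3.14, 3.14, 3.14].

### API

Orientations are given as a unit quaternion [x, y, z, w].
In Python, from plant import ctrl gives the robot as it stands.
- The arm moves only by the tool send_rows, never from a script. Its argument "moves" is text: rows parted by semicolons, each of 7 numbers parted by spaces: the turn, a rotation vector about the tool's x, y, z in units of 360 degrees (1.0 is 360 degrees), then the shift along the tool's x, y, z in units of 20 cm (1.0 is 20 cm), then the gripper's target within -1 to 1 (fully open at 1, half-way at 0, shut at -1). A call has 1 to 12 rows; each row is the pose to reach, as a shift and turn from the pose commanded when the call began, along the tool's axes at that moment, turning the shorter way round; what a row does not reach only later rows make up. A row lasts 1/8 s, in which the tool goes at most 62.5 mm and 10.7 degrees, less where a joint would pass 70% of its speed; a pose out of reach is approached as far as the arm can. A call with a number of a shift or a turn outside -1 to 1 is refused whole. A call with a gripper value outside its range is refused whole. The fingers move at their own pace and stop on an object; "newtons" is the grip in N (left out, the last holds). Time passes only in rows, so rows that repeat a pose let the fingers close. It gives the time, the measured TCP pose, the force, the opening and the grip force at its end, in the units of the state.
- ctrl.get_state(): the state, without advancing time (a new reading comes with each control period).
- ctrl.read_camera(name): name is "scene" or "top"; returns a dict with "image" (384x512x3 uint8, red, green, blue), "fovy" (degrees; the focal length in pixels is half the picture's height over the tangent of half this angle, whatever the lens; pixels are square), "cx", "cy" (the principal point, pixels), "extrinsics" (4x4, takes a point from camera to world coordinates). Camera axes: x right, y up, looking along -z (the intrinsics and any distortion apply to the point x, -y, -z); pixel columns grow to the right and rows downward; lengths in m; the calibration is good to about 2 mm. A picture is of the moment at which its call begins. There is no depth.
- ctrl.sign_off(): hands the job in; it is judged then, once.
The state is a dict: "time": time; "qpos": joint angles; "dq": joint speeds; "joint_efforts": joint torques, N m; "eef_pos": TCP position; "tcp_rot": TCP orientation; "contact_force": force on the tool from outside, world axes, zero at the start; "wrist_torque": the same for the moment, N m; "opening": opening from 0.0 (shut) to 1.0 (fully open); "finger_force": force on a finger pad.
Only numpy, scipy, OpenCV 4.12 (cv2) and the standard library are available. Lean on these libraries where they do the work, as an engineer would, in place of code of your own. Each camera call takes 0.05 s, during which the arm holds its last target. There are 200 camera calls.

### The job

Push the loose chipboard floor panel along its bearers until it is butted flush against the hatch board beside it, with no gap left anywhere along the joint. Then lift the hatch flap by its ring pull and hold it open at 60 degrees, without letting it drop, so that the fitter opposite can level the pedestal under the joint: your job finishes while you are still holding the ring, with the flap at 60 degrees and the joint still closed. Leave the tools and parts lying about where they are.

Things in the scene. Friction and masses are not known exactly. Their poses are not given: they have to be found in the camera images.
- bay: Fixed section of low raised floor. Origin on the work surface (z = 0) below the centre of the hatch opening; x points away from the robot (within 0.2 rad), y left, z up. Its chipboard hatch board covers x -150..150, y -240..140 mm, 22 mm thick, top 110 mm up. Opening x -110..110, y -100..100 mm, filled by the flap. Bystanders stand on its right part, y -220..-120.
- joint_edge (a point): Middle of the hatch board's straight left edge, at its top: x = 0, y = 140, z = 110 mm in bay. The edge runs along the bay's x; the loose panel is to butt against it.
- bearers (a point): Midway between the left ends of the two level bearers that carry the loose panel: x = 0, y = 360, z = 88 mm (their top) in bay. They run along the bay's y, are 40 mm wide and centred at x = -129 and 129 mm. Between them, left of y = 165 mm, all is empty down to the work surface.
- panel: Loose chipboard floor panel, 300 mm (its x) by 120 mm (its y) by 22 mm, about 0.5 kg, flat on the bearers left of the hatch board, level with it; a dark band marks the edge that faces the board. Origin at the centre of its underside. Starts about 30 to 70 mm short of the board, up to 0.1 rad askew. Slides and straightens when the middle of its left edge is pushed with a few newtons.
- panel_near (a point): Upper corner of the panel's joint edge (its -y edge) at the end nearer the robot.
- panel_far (a point): Upper corner of the panel's joint edge at the end farther from the robot. The joint is closed when both corners have y = 140 mm in the frame of bay.
- flap_angle (a joint): Opening angle of the hatch flap in rad: 0 shut (level with the board), growing as its far edge rises and swings up and over towards the robot; 1.047 is 60 degrees, limit 1.75. No spring or stay: it falls shut by its own weight when let go below about 90 degrees. About 3 N upward on the ring lifts it.
- flap_hinge (a point): Middle of the flap's hinge line, on the flap's edge nearer the robot, at the top of the board: x = -110, y = 0, z = 110 mm in bay. The hinge line runs along the bay's y.
- flap: The flap itself: chipboard, 218 mm from hinge to free edge, 196 mm wide, 18 mm thick, about 0.5 kg, aluminium edging. Origin on the hinge line (same point as flap_hinge); its x runs from the hinge to the free edge, z out of its upper face.
- ring: Steel D-shaped ring pull of round 8 mm bar, 68 mm wide, standing up from the flap's upper face near the free edge. Origin at its pivot in that face, 192 mm from the hinge line, at mid width; z runs from pivot to crossbar. It turns stiffly about the pivot (parallel to the hinge), up to 1.35 rad either way from square to the flap, also while lifting; starts within 0.25 rad of square.
- ring_bar (a point): Middle of the ring's straight crossbar (44 mm long, 8 mm thick, parallel to the hinge), 48 mm from the pivot.
- ped_a: Bystander: levelling pedestal standing head down, chipboard head 90 x 75 x 19 mm, rod with black foot, 130 mm high. Origin at the centre of its underside.
- ped_b: Bystander: the same kind of pedestal, 120 mm high.
- block_a: Bystander: notched wooden stop block, 75 x 50 x 34 mm, standing on the right part of the hatch board. Origin at the centre of its underside.
- block_b: Bystander: another such block, on the work surface.
- tape: Bystander: yellow tape measure, 70 x 36 x 60 mm, standing on the right part of the hatch board. Origin at the centre of its underside.
- tub: Bystander: blue open tub of screws, 85 x 75 x 40 mm, on the right part of the hatch board. Origin at the centre of its underside.
- driver: Bystander: cordless impact driver standing on its battery (115 x 75 mm), 220 mm high, at the back right. Origin at the centre of its underside.

How it is judged:
On the way:
1. the panel is butted flush against the hatch board, lying flat, while the flap is still shut (y of each of panel_near, panel_far in the frame of bay below 0.1425 m and x of panel in the frame of bay between -0.025 and 0.025 m and z of panel in the frame of bay between 0.085 and 0.091 m and angle between panel's own z axis and vertical below 0.03 rad and value of joint flap_angle below 0.1 rad), for 0.3 s.
At the end, for the whole second after the job is handed in: Fingers hold the ring (over 1 N), flap still at 60 +-6 degrees and not propped by anything else; both joint corners of the panel within 2.5 mm of the hatch board's edge, panel flat, its ends within 25 mm of the board's ends; bystanders within 20 mm of where they started (y of each of panel_near, panel_far in the frame of bay below 0.1425 m and x of panel in the frame of bay between -0.025 and 0.025 m and z of panel in the frame of bay between 0.085 and 0.091 m and angle between panel's own z axis and vertical below 0.03 rad and value of joint flap_angle between 0.942 and 1.152 rad and velocity of joint flap_angle between -0.05 and 0.05 rad/s and contact force between the fingers and ring above 1 N and contact force between flap and panel below 0.3 N and contact force between flap and ped_a below 0.3 N and contact force between flap and ped_b below 0.3 N and contact force between flap and block_a below 0.3 N and contact force between flap and block_b below 0.3 N and contact force between flap and tape below 0.3 N and contact force between flap and tub below 0.3 N and contact force between flap and driver below 0.3 N and distance of each of ped_a, ped_b, block_a, block_b, tape, tub, driver from where it was at the start of the episode below 0.02 m); the arm keeps its last pose, push and grip.
It fails at once if a bystander is shifted by more than 20 mm or knocked over (distance of any of ped_a, ped_b, block_a, block_b, tape, tub, driver from where it was at the start of the episode above 0.02 m or angle between any of ped_a, ped_b, block_a, block_b, tape, tub, driver's own z axis and vertical above 0.3 rad).
It fails at once if the flap is let drop (it falls faster than 2 rad/s) (velocity of joint flap_angle below -2 rad/s).
It also fails if it takes over 58 s, if anything falls off the work surface, if the arm or the gripper's body presses on something with over 40 N, if the wrist force passes 120 N, or if a joint passes its speed limit or range.

## Working session

There is one attempt and no reset: what is moved stays moved. The work goes in short steps, Python scripts to look and compute and a tool call to move; the robot and the scene stay as the last step left them, time stands still between calls to the robot, and variables do not carry over. Pictures are saved under pics/ and viewed, at most 12 in all, crops included, and the job is handed in when it is done.

Besides the shell and the picture viewer there is one more tool, called after "Request:" as name(argument=value, ...) on one line, values as JSON. send_rows: Moves the arm, as the interface text tells. Its arguments: {"type":"object","properties":{"moves":{"type":"string"},"newtons":{"type":"number"}},"required":["moves"]}

```bash
mkdir -p pics; ls; python3 - <<'E'
from plant import ctrl
import cv2,numpy as np,pickle
d={}
for n in("scene","top"):
    r=ctrl.read_camera(n);d[n]=r
    cv2.imwrite(f"pics/{n}0.png",cv2.resize(r["image"][:,:,::-1],None,fx=1.5,fy=1.5))
    print(n,{k:v for k,v in r.items() if k!="image"})
pickle.dump(d,open("d0.pkl","wb"))
s=ctrl.get_state();print(s,ctrl.finger_overhang)
E
```

```text
pics
scene {'fovy': 51.30885545202276, 'cx': 256.57463287205826, 'cy': 192.61025728389694, 'extrinsics': array([[-7.58487846e-01, -5.09740461e-01,  4.06030602e-01,
         9.82540207e-01],
       [ 6.51686951e-01, -5.92749196e-01,  4.73236209e-01,
         5.46134746e-01],
       [-5.53330567e-04,  6.23548758e-01,  7.81784267e-01,
         1.02132063e+00],
       [ 0.00000000e+00,  0.00000000e+00,  0.00000000e+00,
         1.00000000e+00]])}
top {'fovy': 46.06567589092836, 'cx': 257.8677373886297, 'cy': 193.24451131161797, 'extrinsics': array([[-0.01503639,  0.98421618, -0.17633043,  0.25745943],
       [-0.99969284, -0.01827257, -0.01674345, -0.01997762],
       [-0.01970118,  0.17602451,  0.98418862,  1.6921477 ],
       [ 0.        ,  0.        ,  0.        ,  1.        ]])}
{'time': 0.1, 'qpos': array([-1.34994883e+00,  2.87116282e-01,  1.57803989e+00,  9.09062309e-06,
        1.27859793e+00, -1.49999835e-01]), 'dq': array([ 0.00087393, -0.00042448, -0.0028326 ,  0.00098915, -0.00026652,
        0.00044543]), 'joint_efforts': array([ 1.98709909e-03, -4.07292581e+01, -2.93698668e+01, -7.40368500e-05,
        3.40784522e-03,  7.15481946e-06]), 'eef_pos': array([ 0.24451114, -0.62846825,  0.20855437]), 'tcp_rot': array([ 9.82857899e-01,  1.84361556e-01, -3.39269742e-05, -1.08020283e-03]), 'contact_force': array([-0.10176   ,  0.26993123, -0.71990743]), 'wrist_torque': array([-0.00136971,  0.03407035, -0.03231874]), 'finger_force': 0.0, 'opening': 1.0001691691823769} 0.014
```

View pics/scene0.png

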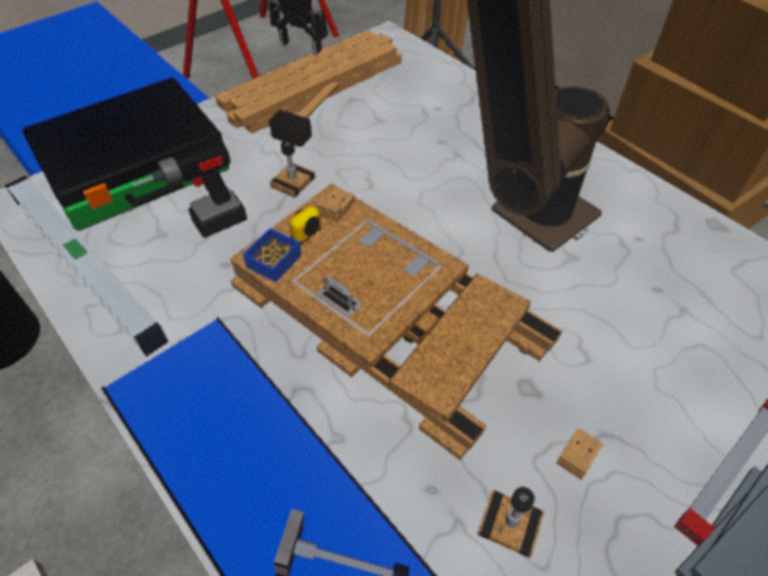

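View pics/top0.png

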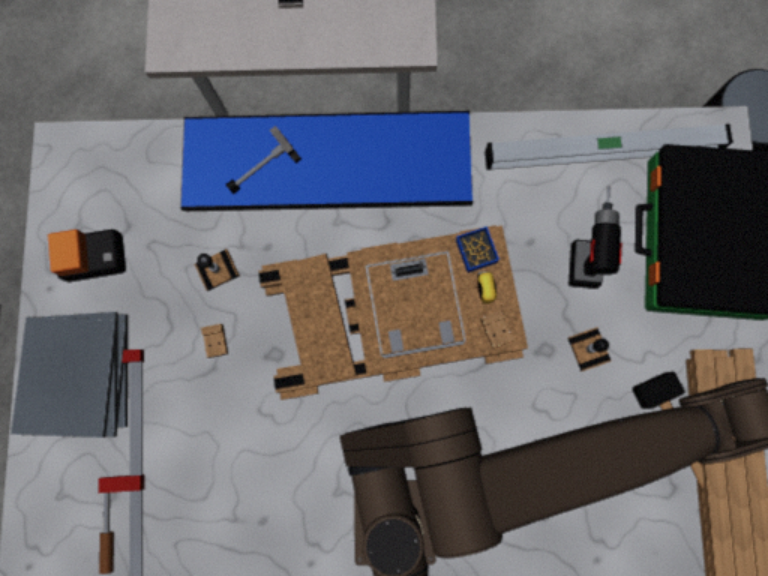

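The overview shows the flap outline, with corners near (367,265), (450,250), (466,343) and (383,356) in the 1.5x top view. The panel is to its left and askew, and the ring is near (408,269). Next I'll crop in for accuracy.

```bash
cat > h.py <<'E'
import numpy as np,cv2
def ray(r,uv):
    f=192/np.tan(np.radians(r["fovy"])/2);E=r["extrinsics"]
    d=E[:3,:3]@np.array([(uv[0]-r["cx"])/f,-(uv[1]-r["cy"])/f,-1]);return E[:3,3],d
def onz(r,uv,z):
    o,d=ray(r,uv);return o+d*(z-o[2])/d[2]
def proj(r,p):
    f=192/np.tan(np.radians(r["fovy"])/2);E=r["extrinsics"]
    c=E[:3,:3].T@(np.asarray(p)-E[:3,3]);return np.array([r["cx"]+f*c[0]/-c[2],r["cy"]-f*c[1]/-c[2]])
def tri(a,ua,b,ub):
    o,d=ray(a,ua);p,e=ray(b,ub);t=np.linalg.lstsq(np.c_[d,-e],p-o,rcond=None)[0]
    x=o+d*t[0];y=p+e*t[1];return (x+y)/2,np.linalg.norm(x-y)
E
python3 - <<'E'
import pickle,cv2,numpy as np
d=pickle.load(open("d0.pkl","rb"))
for n,(x0,y0,w,h) in {"top":(165,145,200,125),"scene":(150,120,240,180)}.items():
    c=d[n]["image"][y0:y0+h,x0:x0+w,::-1];s=800//w
    cv2.imwrite(f"pics/{n}c.png",cv2.resize(c,None,fx=s,fy=s,interpolation=cv2.INTER_CUBIC));print(n,s)
E
```

```text
top 4
scene 3
```

View pics/topc.png

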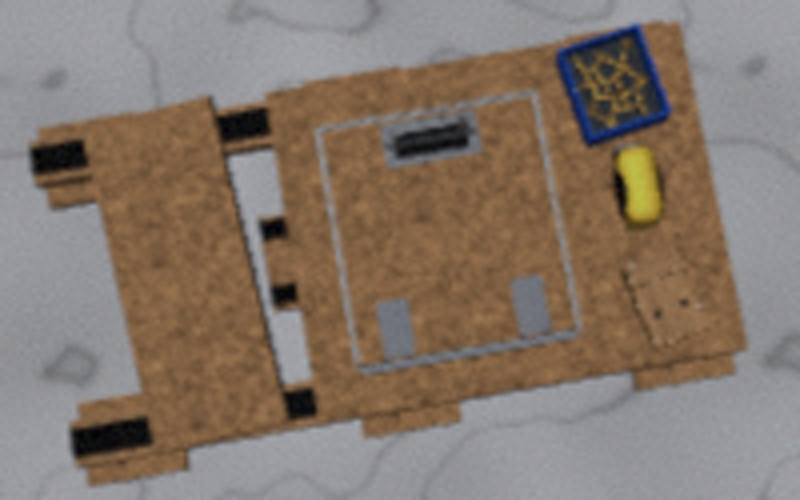

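View pics/scenec.png

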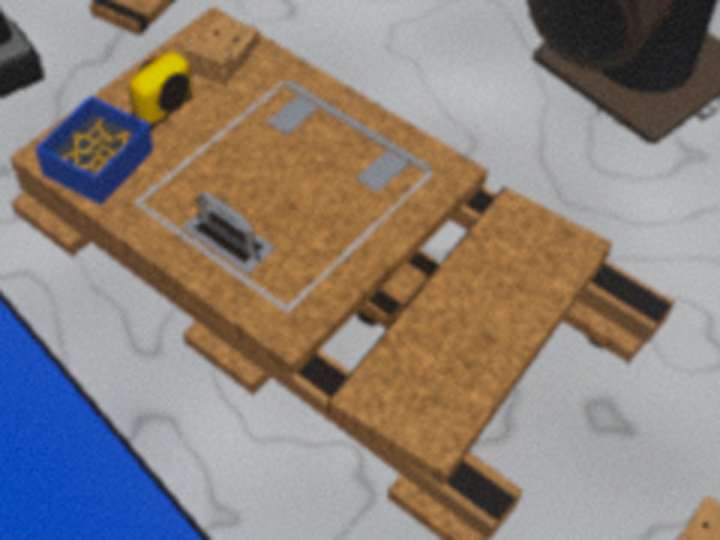

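```bash
python3 - <<'E'
import pickle,numpy as np
from h import *
d=pickle.load(open("d0.pkl","rb"));T,S=d["top"],d["scene"]
t=lambda x,y:((x+.5)/4-.5+165,(y+.5)/4-.5+145)
s=lambda x,y:((x+.5)/3-.5+150,(y+.5)/3-.5+120)
# order NL? : far-left, far-right, near-right, near-left
fl=[(321,128),(536,93),(579,331),(362,370)];fs=[(288,308),(138,202),(286,84),(430,173)]
A=np.array([onz(T,t(*p),.11) for p in fl]);B=np.array([onz(S,s(*p),.11) for p in fs])
print(A.round(4));print(B.round(4))
for Q in(A,B):
    print("sides",np.linalg.norm(Q-np.roll(Q,-1,0),axis=1).round(4),"c",Q.mean(0).round(4))
    ex=(Q[0]+Q[1]-Q[2]-Q[3]);ey=(Q[0]+Q[3]-Q[1]-Q[2]);print(np.arctan2(ex[1],ex[0]),np.arctan2(-ey[0],ey[1]))
for a,b in zip(fl,fs):print(tri(T,t(*a),S,s(*b)))
M=(A+B)/2;c=M.mean(0);ex=(M[0]+M[1]-M[2]-M[3]);ey=(M[0]+M[3]-M[1]-M[2])
th=(np.arctan2(ex[1],ex[0])+np.arctan2(-ey[0],ey[1]))/2;print("bay",c,th)
R=np.array([[np.cos(th),-np.sin(th),0],[np.sin(th),np.cos(th),0],[0,0,1]]);o=np.array([c[0],c[1],0])
def tb(p):return (R.T@(p-o)).round(4)
print("board T",[tb(onz(T,t(*p),.11)) for p in[(268,95),(680,22),(745,350)]])
print("board S",[tb(onz(S,s(*p),.11)) for p in[(300,368),(12,160),(486,175)]])
print("panel T",[tb(onz(T,t(*p),.11)) for p in[(212,97),(287,425)]])
print("panel S far,near,nearleft,farleft",[tb(onz(S,s(*p),.11)) for p in[(330,403),(505,188),(610,243),(445,475)]])
# ring bar ends: top view vs scene
for a,b in[((392,150),(252,249)),((470,138),(200,197)),((468,125),(203,205))]:print("ring",[tb(x) if i==0 else x for i,x in enumerate(tri(T,t(*a),S,s(*b)))])
E
```

```text
[[ 0.6023  0.0526  0.11  ]
 [ 0.6307 -0.1407  0.11  ]
 [ 0.4161 -0.1717  0.11  ]
 [ 0.3851  0.0189  0.11  ]]
[[ 0.6002  0.0543  0.11  ]
 [ 0.6316 -0.1387  0.11  ]
 [ 0.4173 -0.1694  0.11  ]
 [ 0.3879  0.0213  0.11  ]]
sides [0.1954 0.2168 0.1931 0.2198] c [ 0.5086 -0.0602  0.11  ]
0.1487826103965517 0.15332305851828795
sides [0.1955 0.2165 0.193  0.2149] c [ 0.5093 -0.0581  0.11  ]
0.14803974308705772 0.15739863965395193
(array([0.60126807, 0.05354771, 0.1105645 ]), np.float64(0.002644402386979896))
(array([ 0.63097617, -0.14068989,  0.10771627]), np.float64(0.0006778366039670365))
(array([ 0.41603981, -0.17166996,  0.10750559]), np.float64(0.0008396646851077272))
(array([0.38539245, 0.01904009, 0.10611987]), np.float64(0.0001614741770704685))
bay [ 0.50891005 -0.05917707  0.11      ] 0.1518870829508997
board T [array([0.1473, 0.1385, 0.11  ]), array([ 0.1505, -0.2388,  0.11  ]), array([-0.1494, -0.2367,  0.11  ])]
board S [array([0.1484, 0.1489, 0.11  ]), array([ 0.1539, -0.2337,  0.11  ]), array([-0.1418,  0.1421,  0.11  ])]
panel T [array([0.1541, 0.1885, 0.11  ]), array([-0.1468,  0.1682,  0.11  ])]
panel S far,near,nearleft,farleft [array([0.158 , 0.1919, 0.11  ]), array([-0.1403,  0.1663,  0.11  ]), array([-0.1492,  0.2823,  0.11  ]), array([0.1478, 0.3085, 0.11  ])]
ring [array([0.0799, 0.0339, 0.1156]), np.float64(0.00813204173404239)]
ring [array([ 0.0757, -0.0357,  0.1341]), np.float64(0.00963552005623018)]
ring [array([ 0.0839, -0.0315,  0.1343]), np.float64(0.0016615955831777234)]
```

The top and scene views agree: bay is at about (0.509, -0.059) with yaw 0.152. The flap outline measures 196 x 218 mm. The panel's joint corners are at y of about 0.190 (far) and 0.167 (near). Now a helper that turns bay-frame targets into row units.

```bash
cat >> h.py <<'E'
from scipy.spatial.transform import Rotation as Ro
TH=.152;O=np.array([.5095,-.059,0]);RB=Ro.from_euler("z",TH).as_matrix()
def tob(p):return RB.T@(np.asarray(p)-O)
def w(p):return O+RB@np.asarray(p)
def goto(s,p,psi=0):
    "row units from state s to TCP p (bay), tool tilted psi away from robot"
    c,n=np.cos(psi),np.sin(psi)
    R=RB@np.array([[0,c,n],[1,0,0],[0,n,-c]])
    C=Ro.from_quat(s["tcp_rot"]).as_matrix()
    t=Ro.from_matrix(C.T@R).as_rotvec()/(2*np.pi);x=C.T@(w(p)-s["eef_pos"])/.2
    return np.r_[t,x].round(4)
E
python3 - <<'E'
from h import *;from plant import ctrl
s=ctrl.get_state();print(goto(s,tob([.42,-.45,.36])),tob(s["eef_pos"]))
E
```

```text
[-3.0000e-04 -3.0000e-04 -2.1520e-01  1.1414e+00 -5.1530e-01 -7.5580e-01] [-0.34815985 -0.52277902  0.20855437]
```

Request:
send_rows(moves="0 0 -0.215 0.97 -0.44 -0.75 -1;0 0 -0.215 0.97 -0.44 -0.75 -1;0 0 -0.215 0.97 -0.44 -0.75 -1;0 0 -0.215 0.97 -0.44 -0.75 -1;0 0 -0.215 0.97 -0.44 -0.75 -1;0 0 -0.215 0.97 -0.44 -0.75 -1;0 0 -0.215 0.97 -0.44 -0.75 -1;0 0 -0.215 0.97 -0.44 -0.75 -1;0 0 -0.215 0.97 -0.44 -0.75 -1;0 0 -0.215 0.97 -0.44 -0.75 -1", newtons=40)

```text
time: 1.35
eef_pos: [0.3935, -0.4767, 0.3594]
tcp_rot: [0.652, 0.758, 0.0, -0.0]
contact_force: [0.5, 0.3, 1.5]
opening: 0.005
finger_force: 0.0
```

```bash
python3 - <<'E'
from h import *;from plant import ctrl
s=ctrl.get_state();print(s["time"],s["eef_pos"],tob(s["eef_pos"]),s["qpos"],goto(s,[0,.36,.3]),goto(s,[0.02,-.2,.36]))
E
```

```text
1.35 [ 0.39345925 -0.4766954   0.35940253] [-0.17794833 -0.39530911  0.35940253] [-1.04473217e+00  8.91589912e-02  1.53540595e+00 -1.88733889e-05
  1.51776666e+00 -1.19495752e+00] [-0.0000e+00 -1.0000e-04 -3.0000e-04  3.7779e+00  8.8310e-01  2.9930e-01] [-0.000e+00 -1.000e-04 -3.000e-04  9.783e-01  9.880e-01 -2.600e-03]
```

Request:
send_rows(moves="0 0 0 0.98 0.95 0 -1;0 0 0 0.98 0.95 0 -1;0 0 0 0.98 0.95 0 -1;0 0 0 0.98 0.95 0 -1;0 0 0 0.98 0.95 0 -1")

```text
time: 1.98
eef_pos: [0.5534, -0.2514, 0.3599]
tcp_rot: [0.651, 0.759, 0.0, -0.0]
contact_force: [-0.2, -0.5, -0.3]
opening: -0.0
finger_force: 0.0
```

Request:
send_rows(moves="0 0 0 1 0 0 -1;0 0 0 1 0 0 -1;0 0 0 1 0 0 -1;0 0 0 1 0 0 -1")

```text
time: 2.48
eef_pos: [0.5213, -0.0537, 0.3605]
tcp_rot: [0.65, 0.76, 0.0, 0.0]
contact_force: [1.4, -0.6, 0.4]
opening: -0.002
finger_force: 0.0
```

Request:
send_rows(moves="0 0 0 1 -0.05 0 -1;0 0 0 1 -0.05 0 -1;0 0 0 1 -0.05 0 -1;0 0 0 1 -0.05 0 -1")

```text
time: 2.98
eef_pos: [0.4814, 0.1416, 0.36]
tcp_rot: [0.65, 0.76, 0.0, 0.0]
contact_force: [0.4, -0.3, 0.1]
opening: 0.0
finger_force: 0.0
```

Request:
send_rows(moves="0 0 0 0.8 0 0.4 -1;0 0 0 0.8 0 0.4 -1;0 0 0 0.8 0 0.4 -1;0 0 0 0.8 0 0.4 -1;0 0 0 0.8 0 0.4 -1")

```text
time: 3.6
eef_pos: [0.4588, 0.2967, 0.2799]
tcp_rot: [0.652, 0.758, -0.0, 0.0]
contact_force: [-0.5, -0.1, 0.5]
opening: -0.003
finger_force: 0.0
```

```bash
python3 - <<'E'
from h import *;from plant import ctrl
s=ctrl.get_state();print(s["time"],s["eef_pos"],tob(s["eef_pos"]),s["qpos"],goto(s,[0,.36,.105]))
E
```

```text
3.6 [0.45883682 0.29671465 0.27992395] [0.00378162 0.35928452 0.27992395] [ 3.88771723e-01 -4.60185799e-02  1.81354796e+00 -9.43747414e-04
  1.37400600e+00  2.39111397e-01] [ 0.000e+00  1.000e-04 -3.000e-04  4.300e-03 -1.920e-02  8.746e-01]
```

Request:
send_rows(moves="0 0 0 0 -0.02 0.9 -1;0 0 0 0 -0.02 0.9 -1;0 0 0 0 -0.02 0.9 -1;0 0 0 0 -0.02 0.9 -1;0 0 0 0 -0.02 0.9 -1")

```text
time: 4.22
eef_pos: [0.4566, 0.297, 0.1029]
tcp_rot: [0.652, 0.758, 0.002, 0.001]
contact_force: [1.3, -0.7, 0.4]
opening: -0.0
finger_force: 0.0
```

Request:
send_rows(moves="0 0 0 -0.06 0 0 -1;0 0 0 -0.12 0 0 -1;0 0 0 -0.18 0 0 -1;0 0 0 -0.22 0 0 -1;0 0 0 -0.26 0 0 -1;0 0 0 -0.29 0 0 -1;0 0 0 -0.32 0 0 -1;0 0 0 -0.34 0 0 -1;0 0 0 -0.36 0 0 -1;0 0 0 -0.38 0 0 -1;0 0 0 -0.38 0 0 -1")

```text
time: 5.6
eef_pos: [0.4654, 0.2217, 0.0998]
tcp_rot: [0.652, 0.758, -0.0, -0.0]
contact_force: [-0.5, 0.3, -0.7]
opening: 0.002
finger_force: 0.0
```

```bash
python3 - <<'E'
from h import *;from plant import ctrl
s=ctrl.get_state();print(s["time"],tob(s["eef_pos"]),RB.T@s["contact_force"])
E
```

```text
5.6 [-0.00112844  0.2841923   0.09982504] [-0.47418202  0.38670352 -0.65337819]
```

Request:
send_rows(moves="0 0 0 -0.02 0 0 -1;0 0 0 -0.03 0 0 -1;0 0 0 -0.04 0 0 -1;0 0 0 -0.05 0 0 -1;0 0 0 -0.06 0 0 -1")

```text
time: 6.22
eef_pos: [0.4672, 0.21, 0.0998]
tcp_rot: [0.652, 0.758, -0.0, -0.0]
contact_force: [1.0, 1.1, -0.2]
opening: 0.001
finger_force: 0.0
```

Request:
send_rows(moves="0 0 0 -0.005 0 0 -1;0 0 0 -0.01 0 0 -1;0 0 0 -0.015 0 0 -1")

```text
time: 6.6
eef_pos: [0.4676, 0.2071, 0.0998]
tcp_rot: [0.652, 0.758, -0.0, -0.0]
contact_force: [-0.5, -0.2, -0.3]
opening: -0.0
finger_force: 0.0
```

```bash
python3 - <<'E'
from h import *;from plant import ctrl
s=ctrl.get_state();print(s["time"],tob(s["eef_pos"]),RB.T@s["contact_force"])
r=ctrl.read_camera("scene")
c=r["image"][120:300,150:390,::-1]
cv2.imwrite("pics/p1.png",cv2.resize(c,None,fx=3,fy=3,interpolation=cv2.INTER_CUBIC))
E
```

```text
6.6 [-0.00115343  0.269356    0.09983456] [-0.55371533 -0.10480724 -0.33838269]
```

View pics/p1.png

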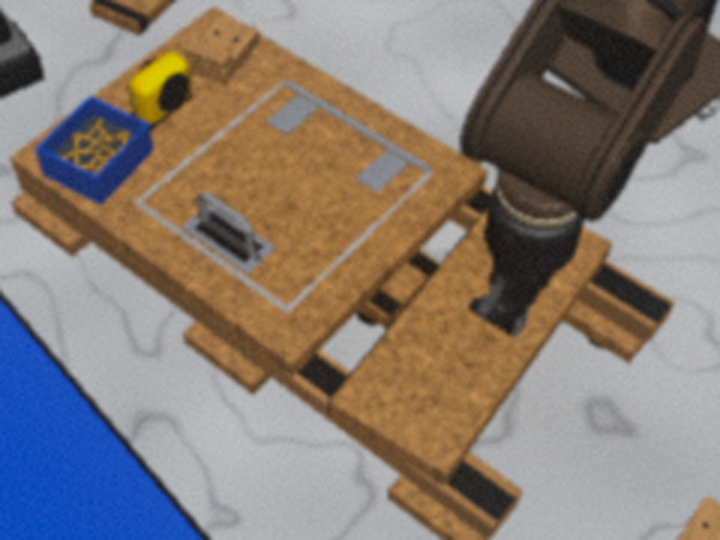

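The panel has not moved, and the fingertips appear at about (500,325), seemingly over the panel rather than behind its left edge. I'll check this numerically.

```bash
python3 - <<'E'
from h import *;from plant import ctrl
s=ctrl.get_state()
r=ctrl.read_camera("scene");t=ctrl.read_camera("top")
f=lambda p:((proj(r,p)-[150,120]+.5)*3-.5).round()
e=s["eef_pos"]
for dz in(-.014,0,.02,.05):print(dz,f(e+[0,0,dz]))
print("left edge mid top/bottom",f(w([0,.297,.11])),f(w([0,.297,.088])))
g=lambda p:((proj(t,p)-[165,145]+.5)*4-.5).round()
print(g(e),g(w([0,.297,.11])))
c=t["image"][145:270,165:365,::-1]
cv2.imwrite("pics/p2.png",cv2.resize(c,None,fx=4,fy=4,interpolation=cv2.INTER_CUBIC))
E
```

```text
-0.014 [506. 349.]
0 [508. 341.]
0.02 [511. 329.]
0.05 [515. 310.]
left edge mid top/bottom [534. 353.] [531. 366.]
[150. 282.] [117. 284.]
```

View pics/p2.png

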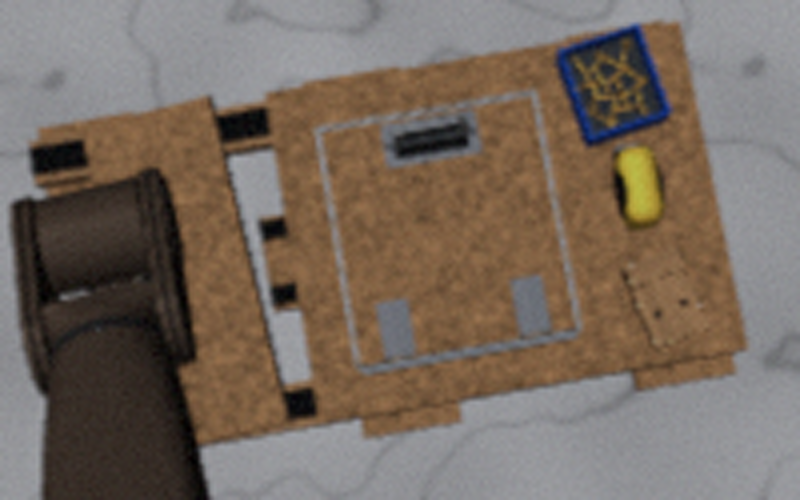

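The top view shows the panel unmoved, with its joint edge still at about (212,97) to (287,420). I'll zoom in on the fingertips.

```bash
python3 - <<'E'
from h import *;from plant import ctrl
s=ctrl.get_state();print(s["eef_pos"],s["qpos"],s["joint_efforts"])
r=ctrl.read_camera("scene");x0,y0=285,190
c=cv2.resize(r["image"][y0:y0+70,x0:x0+80,::-1],None,fx=8,fy=8,interpolation=cv2.INTER_CUBIC)
for z,col in((-.014,(0,0,255)),(.0102,(0,255,0)),(.05,(255,0,0))):
    p=((proj(r,s["eef_pos"]+[0,0,z])-[x0,y0]+.5)*8).astype(int);cv2.circle(c,tuple(map(int,p)),3,col,-1)
cv2.imwrite("pics/p3.png",c)
E
```

```text
[0.46760021 0.20709874 0.09983721] [2.18311790e-01 4.74194223e-02 2.06369574e+00 4.07012882e-05
 1.03044483e+00 6.74547771e-02] [-2.64134444e-02 -2.78473967e+01 -2.59419268e+01 -2.19735673e-03
  5.96971422e-04 -1.56631118e-03]
```

View pics/p3.png

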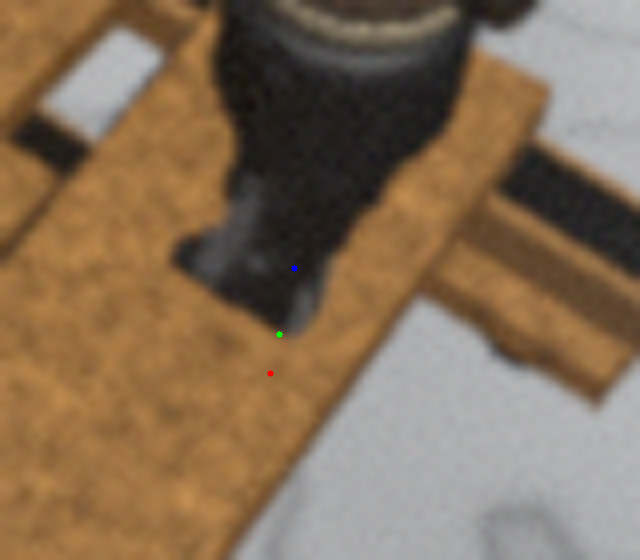

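The visible finger bottom, the line (170,260) to (285,335), sits where tips at a height of about 0.13 would appear. That explains passing over the panel with no force. There's empty space left of the panel, so I'll back out, go 35 mm lower there and look again.

Request:
send_rows(moves="0 0 0 0.25 0 0 -1;0 0 0 0.45 0 0 -1;0 0 0 0.45 0 0 -1;0 0 0 0.45 0 0.06 -1;0 0 0 0.45 0 0.12 -1;0 0 0 0.45 0 0.175 -1;0 0 0 0.45 0 0.175 -1")

```text
time: 7.68
eef_pos: [0.4531, 0.2951, 0.063]
tcp_rot: [0.652, 0.758, -0.002, -0.001]
contact_force: [-0.9, -0.5, -0.5]
opening: -0.004
finger_force: 0.0
```

```bash
python3 - <<'E'
from h import *;from plant import ctrl
s=ctrl.get_state();print(tob(s["eef_pos"]),s["contact_force"])
r=ctrl.read_camera("scene");x0,y0=285,190
c=cv2.resize(r["image"][y0:y0+75,x0:x0+90,::-1],None,fx=8,fy=8,interpolation=cv2.INTER_CUBIC)
for z,col in((-.014,(0,0,255)),(.0102,(0,255,0)),(.05,(255,0,0))):
    p=((proj(r,s["eef_pos"]+[0,0,z])-[x0,y0]+.5)*8).astype(int);cv2.circle(c,tuple(map(int,p)),3,col,-1)
cv2.imwrite("pics/p4.png",c)
E
```

```text
[-0.00216986  0.35853124  0.06303355] [-0.88835692 -0.53452077 -0.50232467]
```

View pics/p4.png

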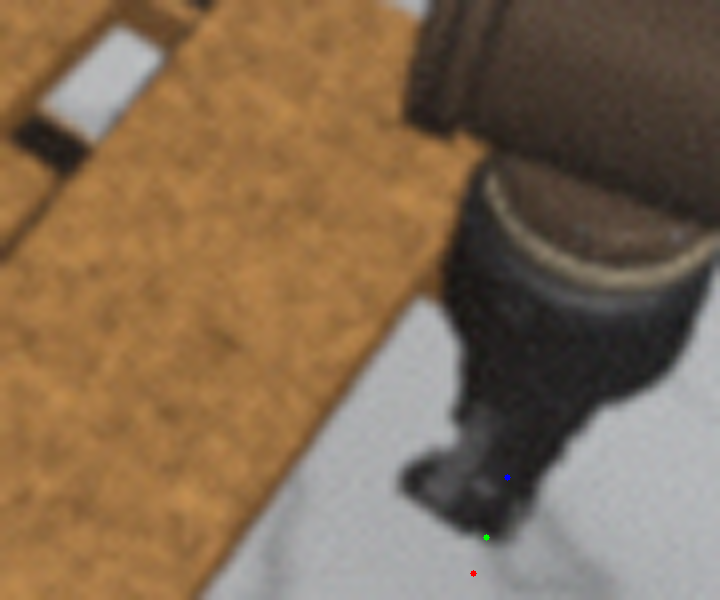

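The offset is constant: the real tips are about 45 mm above where the reported pose puts them, so they should now be around z = 0.096. I'll lower 5 mm more and push gently, watching the force.

Request:
send_rows(moves="0 0 0 -0.05 0.01 0.025 -1;0 0 0 -0.1 0.01 0.025 -1;0 0 0 -0.15 0.01 0.025 -1;0 0 0 -0.19 0.01 0.025 -1;0 0 0 -0.22 0.01 0.025 -1;0 0 0 -0.25 0.01 0.025 -1;0 0 0 -0.27 0.01 0.025 -1;0 0 0 -0.29 0.01 0.025 -1;0 0 0 -0.31 0.01 0.025 -1;0 0 0 -0.33 0.01 0.025 -1")

```text
time: 8.98
eef_pos: [0.466, 0.2312, 0.0599]
tcp_rot: [0.652, 0.758, 0.0, -0.0]
contact_force: [-0.6, 4.0, 0.4]
opening: 0.005
finger_force: 2.0
```

```bash
python3 - <<'E'
from h import *;from plant import ctrl
s=ctrl.get_state();print(s["time"],tob(s["eef_pos"]),RB.T@s["contact_force"])
import pickle
r=ctrl.read_camera("scene");a=pickle.load(open("d0.pkl","rb"))["scene"]["image"]
# change at the former far end of the panel/gap region, crop coords
d=np.abs(r["image"].astype(int)-a).sum(2)
print("changed px near far end of panel", (d[230:285,250:300]>90).sum())
E
```

```text
8.975 [0.00095456 0.29347208 0.05992699] [0.03769647 4.072029   0.3669689 ]
changed px near far end of panel 204
```

Request:
send_rows(moves="0 0 0 -0.015 0 0 -1;0 0 0 -0.03 0 0 -1;0 0 0 -0.045 0 0 -1;0 0 0 -0.06 0 0 -1;0 0 0 -0.075 0 0 -1;0 0 0 -0.075 0 0 -1")

```text
time: 9.78
eef_pos: [0.4692, 0.2162, 0.06]
tcp_rot: [0.652, 0.758, 0.001, 0.001]
contact_force: [2.2, 4.3, -1.6]
opening: 0.0
finger_force: 1.9
```

```bash
cat > pan.py <<'E'
from h import *;from plant import ctrl
import pickle
s=ctrl.get_state();print(s["time"],tob(s["eef_pos"]),RB.T@s["contact_force"])
# bright/dark profile across gap: sample the scene & top image along bay y at z=.11, several x
for n in("top","scene"):
    r=ctrl.read_camera(n);g=cv2.cvtColor(r["image"],cv2.COLOR_RGB2HSV)
    for x in(-.13,-.06,.06,.13):
        print(n,x," ".join("%3d"%g[int(round(v)),int(round(u)),2] for u,v in[proj(r,w([x,y,.11])) for y in np.arange(.125,.2,.004)]))
E
python3 pan.py
```

```text
9.775 [0.00186991 0.27811116 0.05995721] [ 2.85011967  3.90945217 -1.55247171]
top -0.13 123 121 124  99  93 123 139 139 139 144 123 110 123 130 131 121 124 121 123
top -0.06 122 122 119 125 112  81 105 136 140 127 126 123 121 131 128 124 119 119 117
top 0.06 120 113 108 121 135 146 104 132 124 112 114 123 122 119 130 130 140 137 140
top 0.13 124 121 128 125  99  50  21  79 126 134 128 125 129 134 127 124 122 116 131
scene -0.13  80  57  48  52  57  47  52  53  58  49  57  52  53  48  50  51  52  45  46
scene -0.06 157 151 153 155 120 132 156 167 166 157 156 151 158 153 161 152 145 147 146
scene 0.06 149 144 147 156 139  86 126 158 162 143 150 150 151 152 156 168 173 159 163
scene 0.13 151 158 162 143 133 100  71  99 157 158 153 151 170 163 153 159 144 139 162
```

Request:
send_rows(moves="0 0 0 -0.015 0 0 -1;0 0 0 -0.03 0 0 -1;0 0 0 -0.04 0 0 -1;0 0 0 -0.045 0 0 -1;0 0 0 -0.045 0 0 -1")

```text
time: 10.5
eef_pos: [0.4701, 0.21, 0.0601]
tcp_rot: [0.652, 0.758, 0.003, -0.001]
contact_force: [2.2, 13.4, -2.0]
opening: 0.001
finger_force: 6.4
```

```bash
python3 pan.py
```

```text
10.5 [0.00175127 0.27186241 0.0601199 ] [ 4.21523254 12.90600003 -1.99608617]
top -0.13 125 123 125 104 105 127 130 129 126 131 117 123 136 125 117 121 124 125 127
top -0.06 118 122 120 101  94 120 122 124 122 126 127 117 112 116 122 119 119 131 120
top 0.06 120 110 107 127 115 110 133 125 112 121 123 137 134 143 145 137 147 137 134
top 0.13 128 123 134 126 109 108 148 130 128 121 130 124 114 122 120 123 135 131 132
scene -0.13  54  56  52  41  55  53  48  51  47  50  54  52  48  49  49  50  48  49  45
scene -0.06 156 151 147 147 125 152 152 151 156 156 156 146 141 160 153 148 154 145  84
scene 0.06 149 141 138 154 135 173 167 146 146 148 163 168 173 175 175 178 181 168 167
scene 0.13 149 154 154 141 129 160 180 174 161 160 165 152 154 162 155 161 173 157 170
```

Request:
send_rows(moves="0 0 0 -0.01 0 0 -1;0 0 0 -0.02 0 0 -1;0 0 0 -0.02 0 0 -1;0 0 0 -0.02 0 0 -1")

```text
time: 11.1
eef_pos: [0.4701, 0.2102, 0.0603]
tcp_rot: [0.653, 0.757, 0.006, -0.004]
contact_force: [0.6, 27.1, -2.8]
opening: 0.0
finger_force: 13.5
```

```bash
python3 pan.py
```

```text
11.1 [0.00182115 0.27207467 0.0603122 ] [ 4.67756406 26.64978412 -2.82340658]
top -0.13 121 124 126 101 105 133 133 129 127 130 115 125 137 129 118 119 129 123 129
top -0.06 120 122 118 105  97 119 119 122 120 119 126 116 111 116 122 116 117 133 122
top 0.06 119 110 113 126 113 111 136 124 114 117 124 137 140 144 143 141 143 138 129
top 0.13 121 122 126 125 111 111 145 133 128 122 128 122 116 123 128 119 137 129 133
scene -0.13  58  58  52  50  48  49  52  52  52  48  48  48  50  51  44  45  44  47  42
scene -0.06 156 154 150 147 126 143 157 153 156 154 159 143 141 155 153 148 154 137  70
scene 0.06 154 138 147 153 131 172 162 149 149 149 162 167 170 173 179 179 179 168 165
scene 0.13 153 153 160 138 128 159 176 175 161 165 167 151 154 160 158 158 175 163 164
```

The joint is closed: 27 N gives no further motion, and y of 0.272 matches the edge at 0.26 plus a half finger. Now I'll back off, lift, and probe the height on the fixed strip of board between flap and joint to calibrate z.

Request:
send_rows(moves="0 0 0 0.05 0 0 -1;0 0 0 0.2 0 0 -1;0 0 0 0.3 0 0 -1;0 0 0 0.3 0 -0.3 -1;0 0 0 0.3 0 -0.6 -1;0 0 0 0.3 0 -0.6 -1;0 0 0 -0.1 0 -0.6 -1;0 0 0 -0.4 0 -0.6 -1;0 0 0 -0.7 0 -0.6 -1;0 0 0 -0.7 0 -0.6 -1;0 0 0 -0.7 0 -0.6 -1")

```text
time: 12.58
eef_pos: [0.4904, 0.0641, 0.1787]
tcp_rot: [0.653, 0.758, -0.001, -0.001]
contact_force: [-1.0, 0.4, -0.5]
opening: -0.001
finger_force: 0.0
```

```bash
python3 - <<'E'
from h import *;from plant import ctrl
s=ctrl.get_state();print(s["time"],goto(s,[0,.12,.11]),tob(s["eef_pos"]),RB.T@s["contact_force"])
E
```

```text
12.575 [-0.0004 -0.     -0.0005 -0.0231  0.002   0.3436] [-0.00018838  0.12460972  0.17872905] [-0.97447988  0.51606033 -0.51759717]
```

Request:
send_rows(moves="0 0 0 -0.03 0 0.15 -1;0 0 0 -0.03 0 0.3 -1;0 0 0 -0.03 0 0.34 -1;0 0 0 -0.03 0 0.36 -1;0 0 0 -0.03 0 0.38 -1;0 0 0 -0.03 0 0.4 -1")

```text
time: 13.32
eef_pos: [0.4928, 0.0592, 0.1006]
tcp_rot: [0.652, 0.758, 0.001, 0.001]
contact_force: [-0.3, 0.8, -0.5]
opening: -0.003
finger_force: 0.0
```

Request:
send_rows(moves="0 0 0 0 0 0.02 -1;0 0 0 0 0 0.04 -1;0 0 0 0 0 0.04 -1")

```text
time: 13.7
eef_pos: [0.4918, 0.0591, 0.0914]
tcp_rot: [0.652, 0.758, -0.0, -0.0]
contact_force: [0.4, -0.3, 0.2]
opening: 0.001
finger_force: 0.0
```

Still clear of the board at a reported z of 0.091, so I'll continue in 2 mm steps.

Request:
send_rows(moves="0 0 0 0 0 0.01 -1;0 0 0 0 0 0.02 -1;0 0 0 0 0 0.03 -1;0 0 0 0 0 0.03 -1")

```text
time: 14.2
eef_pos: [0.4923, 0.0591, 0.0885]
tcp_rot: [0.652, 0.759, -0.001, -0.0]
contact_force: [-7.3, -0.2, 13.5]
opening: 0.001
finger_force: 6.9
```

Request:
send_rows(moves="0 0 0 0 0 0.01 -1;0 0 0 0 0 0.02 -1;0 0 0 0 0 0.03 -1;0 0 0 0 0 0.03 -1")

```text
time: 14.7
eef_pos: [0.4925, 0.0591, 0.0883]
tcp_rot: [0.651, 0.759, -0.002, -0.002]
contact_force: [-21.1, -0.1, 43.5]
opening: 0.002
finger_force: 21.9
```

The board contact is at a reported z of 0.0885, which should read tip = 0.110, so height commands for the ring will be relative to that. I'll lift off and measure the ring's tilt from both views.

Request:
send_rows(moves="0 0 0 0 0 -0.1 -1;0 0 0 0 0 -0.4 -1;0 0 0 0 0 -0.7 -1;0 0 0 0 0 -0.7 -1;0 0 0 0 0 -0.7 1")

```text
time: 15.32
eef_pos: [0.4919, 0.0591, 0.2195]
tcp_rot: [0.652, 0.758, -0.0, -0.0]
contact_force: [-0.0, -0.2, -0.8]
opening: 0.201
finger_force: 0.0
```

```bash
python3 - <<'E'
from h import *;import pickle
from plant import ctrl
s=ctrl.get_state();print(s["time"],tob(s["eef_pos"]))
d=pickle.load(open("d0.pkl","rb"));out=[]
for n in("top","scene"):
    r=d[n];c=proj(r,w([.082,0,.13])).astype(int)-[20,18]
    im=cv2.resize(r["image"][c[1]:c[1]+36,c[0]:c[0]+40,::-1],None,fx=10,fy=10,interpolation=cv2.INTER_CUBIC)
    for dl,col in((-.012,(0,0,255)),(0,(0,255,0)),(.012,(255,0,0))):
        for y in(-.022,.022):
            z=.11+np.sqrt(.048**2-dl**2);p=(proj(r,w([.082+dl,y,z]))-c+.5)*10
            cv2.circle(im,tuple(map(int,p)),2,col,-1)
    out.append(im)
cv2.imwrite("pics/ring.png",np.hstack(out))
E
```

```text
15.325 [0.00044396 0.11944105 0.21950002]
```

View pics/ring.png

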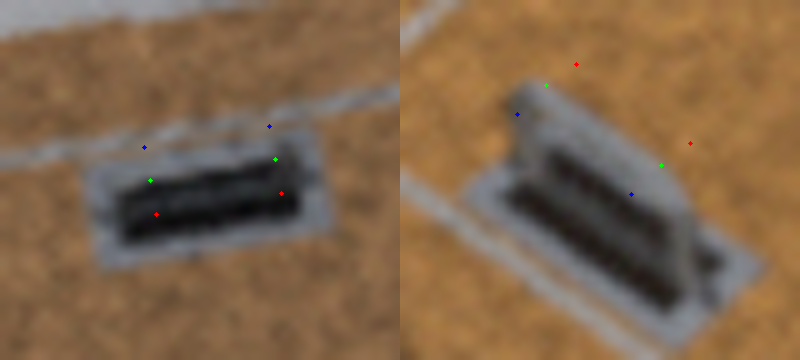

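The left (top) view shows the bar as a grey strip centred near (212,196). The right (scene) view shows it as a light band centred near (600,140). I'll triangulate that centre.

```bash
python3 - <<'E'
from h import *;import pickle
d=pickle.load(open("d0.pkl","rb"));T,S=d["top"],d["scene"]
q=lambda r,x,y:np.array([x,y])/10-.5+proj(r,w([.082,0,.13])).astype(int)-[20,18]
for a in((212,196),(212,184),(212,172)):
  for b in((597,143),(601,133),(605,125)):
    p,e=tri(T,q(T,*a),S,q(S,b[0]-400,b[1]));print(a,b,tob(p).round(4),round(e,4))
E
```

```text
(212, 196) (597, 143) [ 0.0782 -0.0019  0.144 ] 0.0079
(212, 196) (601, 133) [ 0.0772 -0.0015  0.1479] 0.0072
(212, 196) (605, 125) [ 0.0763 -0.001   0.1511] 0.0065
(212, 184) (597, 143) [ 0.0808 -0.0013  0.1473] 0.0048
(212, 184) (601, 133) [ 0.0797 -0.0008  0.1512] 0.0042
(212, 184) (605, 125) [ 0.0788 -0.0004  0.1544] 0.0034
(212, 172) (597, 143) [ 0.0833 -0.0006  0.1506] 0.0018
(212, 172) (601, 133) [ 0.0823 -0.0002  0.1545] 0.0011
(212, 172) (605, 125) [0.0814 0.0003 0.1577] 0.0004
```

The views intersect to under 1 mm with the bar at bay (0.082, 0, 0.157), so the ring is nearly square, as specified. I'll move above it with the gripper open.

Request:
send_rows(moves="0 0 0 -0.3 0.2 0 1;0 0 0 -0.6 0.41 0 1;0 0 0 -0.6 0.41 0 1;0 0 0 -0.6 0.41 0 1;0 0 0 -0.6 0.41 0 1;0 0 0 -0.6 0.41 0.2 1;0 0 0 -0.6 0.41 0.35 1;0 0 0 -0.6 0.41 0.35 1")

```text
time: 16.32
eef_pos: [0.5882, -0.0452, 0.1469]
tcp_rot: [0.651, 0.759, -0.001, -0.003]
contact_force: [-0.6, -0.5, 0.4]
opening: 1.0
finger_force: 0.0
```

```bash
python3 - <<'E'
from h import *;from plant import ctrl
s=ctrl.get_state();print(s["time"],tob(s["eef_pos"]),goto(s,[.082,0,.1165]),s["contact_force"],s["qpos"])
r=ctrl.read_camera("scene");t=ctrl.read_camera("top");out=[]
for k in(r,t):
    c=proj(k,w([.07,0,.17])).astype(int)-[32,32]
    out.append(cv2.resize(k["image"][c[1]:c[1]+64,c[0]:c[0]+64,::-1],(400,400),interpolation=cv2.INTER_CUBIC))
cv2.imwrite("pics/g.png",np.hstack(out))
E
```

```text
16.325 [0.07990243 0.00174883 0.14687501] [-1.000e-03 -5.000e-04  1.000e-04 -9.200e-03  1.140e-02  1.518e-01] [-0.60752696 -0.45387637  0.36605524] [-2.48621663e-01  1.64266629e-01  1.84099859e+00  2.33136001e-04
  1.14311300e+00 -4.01290714e-01]
```

View pics/g.png

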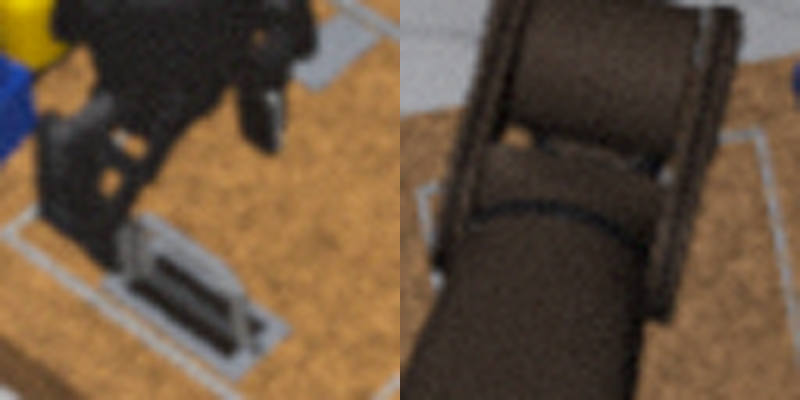

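The open jaws straddle the ring: tips near (105,265) and (265,150), midpoint about (185,207), above the bar centre at (188,246). That agrees with the height found by probing, to about 4 mm. Next I'll descend and close.

Request:
send_rows(moves="0 0 0 0 0.01 0.08 1;0 0 0 0 0.01 0.15 1;0 0 0 0 0.01 0.15 1", newtons=60)

```text
time: 16.8
eef_pos: [0.5919, -0.0466, 0.1178]
tcp_rot: [0.652, 0.758, -0.001, -0.002]
contact_force: [-0.1, 0.1, 0.6]
opening: 1.006
finger_force: 0.0
```

Request:
send_rows(moves="0 0 0 0 0 0 -1;0 0 0 0 0 0 -1;0 0 0 0 0 0 -1;0 0 0 0 0 0 -1;0 0 0 0 0 0 -1;0 0 0 0 0 0 -1;0 0 0 0 0 0 -1;0 0 0 0 0 0 -1")

```text
time: 17.8
eef_pos: [0.5934, -0.047, 0.1202]
tcp_rot: [0.652, 0.758, 0.0, 0.0]
contact_force: [-0.4, -0.5, 3.4]
opening: 0.072
finger_force: 58.6
```

```bash
python3 - <<'E'
from h import *;from plant import ctrl
s=ctrl.get_state();print(s["time"],s["opening"],s["finger_force"],tob(s["eef_pos"]),RB.T@s["contact_force"],s["wrist_torque"],s["qpos"])
E
```

```text
17.8 0.07245547865001152 58.56909513473511 [ 0.08479372 -0.00079833  0.12021396] [-0.49859797 -0.41980161  3.42614097] [-0.01445964 -0.02164896  0.06672694] [-2.49280795e-01  2.01368378e-01  1.85082141e+00  2.60456697e-05
  1.08875800e+00 -4.00198988e-01]
```

The ring is gripped: 58.6 N at about the bar's width. Now I'll lift along the arc to 30°, letting the ring lean by half the flap angle and keeping the tool vertical.

Request:
send_rows(moves="0 0 0 0 -0.006 -0.042 -1;0 0 0 0 -0.014 -0.083 -1;0 0 0 0 -0.024 -0.125 -1;0 0 0 0 -0.036 -0.166 -1;0 0 0 0 -0.049 -0.206 -1;0 0 0 0 -0.064 -0.246 -1;0 0 0 0 -0.081 -0.286 -1;0 0 0 0 -0.1 -0.325 -1;0 0 0 0 -0.12 -0.363 -1;0 0 0 0 -0.142 -0.4 -1;0 0 0 0 -0.166 -0.436 -1;0 0 0 0 -0.191 -0.472 -1", newtons=80)

```text
time: 19.3
eef_pos: [0.5583, -0.0525, 0.2174]
tcp_rot: [0.652, 0.758, 0.003, 0.004]
contact_force: [8.0, 1.2, 0.4]
opening: 0.059
finger_force: 78.5
```

```bash
cat > st.py <<'E'
from h import *;from plant import ctrl
s=ctrl.get_state();print(s["time"],s["opening"],s["finger_force"],tob(s["eef_pos"]),RB.T@s["contact_force"],s["wrist_torque"],s["qpos"])
for t in range(30,66,5):
    a=np.radians(t);print(t,round((.192*np.cos(a)-.048*np.sin(a/2))/.2,3),round((.192*np.sin(a)+.048*np.cos(a/2))/.2,3),end=" | ")
E
python3 st.py
```

```text
19.3 0.0589792147448306 78.45948815345764 [ 0.04918345 -0.00098842  0.21741042] [ 8.12024736 -0.06823662  0.40516825] [ 0.23414568 -1.74757388  0.08954998] [-0.2759965   0.02296422  1.85917238  0.00268092  1.24980218 -0.42742754]
30 0.769 0.712 | 35 0.714 0.78 | 40 0.653 0.843 | 45 0.587 0.901 | 50 0.516 0.953 | 55 0.44 0.999 | 60 0.36 1.039 | 65 0.277 1.072 |
```

Request:
send_rows(moves="0 0 0 0 -0.027 -0.034 -1;0 0 0 0 -0.055 -0.068 -1;0 0 0 0 -0.085 -0.1 -1;0 0 0 0 -0.116 -0.131 -1;0 0 0 0 -0.148 -0.16 -1;0 0 0 0 -0.182 -0.189 -1;0 0 0 0 -0.217 -0.215 -1;0 0 0 0 -0.253 -0.241 -1;0 0 0 0 -0.29 -0.264 -1;0 0 0 0 -0.329 -0.287 -1;0 0 0 0 -0.368 -0.307 -1;0 0 0 0 -0.409 -0.327 -1")

```text
time: 20.8
eef_pos: [0.4767, -0.0655, 0.2836]
tcp_rot: [0.652, 0.758, 0.002, 0.004]
contact_force: [6.6, -0.2, 6.4]
opening: 0.059
finger_force: 78.7
```

```bash
python3 st.py; python3 - <<'E'
from h import *;from plant import ctrl
r=ctrl.read_camera("scene")
cv2.imwrite("pics/fin.png",cv2.resize(r["image"][100:300,130:390,::-1],None,fx=3,fy=3,interpolation=cv2.INTER_CUBIC))
for a in(50,55,60,65,70):
    t=np.radians(a);print(a,[((proj(r,w([-.11+.218*np.cos(t),y,.11+.218*np.sin(t)]))-[130,100]+.5)*3).round() for y in(-.098,.098)])
E
```

```text
20.8 0.05914026472654746 78.71568560600281 [-0.03341408 -0.00145302  0.28362484] [ 6.45780824 -1.2173888   6.44098822] [-0.00637724 -1.47168128  0.10445421] [-3.48609845e-01 -2.10687905e-01  1.95493226e+00  1.41852044e-03
  1.38744724e+00 -4.99485200e-01]
30 0.769 0.712 | 35 0.714 0.78 | 40 0.653 0.843 | 45 0.587 0.901 | 50 0.516 0.953 | 55 0.44 0.999 | 60 0.36 1.039 | 65 0.277 1.072 | 50 [array([239.,  94.]), array([405., 198.])]
55 [array([249.,  76.]), array([416., 179.])]
60 [array([261.,  58.]), array([429., 160.])]
65 [array([273.,  41.]), array([442., 141.])]
70 [array([286.,  25.]), array([455., 124.])]
```

View pics/fin.png

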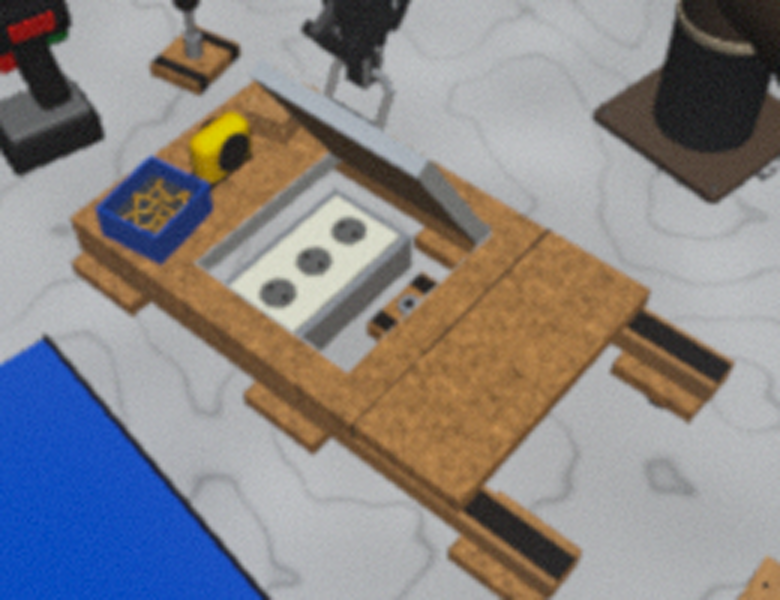

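The flap's upper free-edge corners are at about (257,65) and (427,162). A 60° flap predicts (261,58) and (429,160). The joint shows only a hairline. I'll let it settle briefly, then hand in.

Request:
send_rows(moves="0 0 0 0 0 0 -1;0 0 0 0 0 0 -1;0 0 0 0 0 0 -1;0 0 0 0 0 0 -1")

```text
time: 21.35
eef_pos: [0.4768, -0.0654, 0.2837]
tcp_rot: [0.652, 0.758, 0.002, 0.004]
contact_force: [6.4, -1.0, 7.5]
opening: 0.052
finger_force: 78.7
```

```bash
python3 pan.py; python3 -c "
from plant import ctrl
print(ctrl.sign_off())"
```

```text
21.35 [-0.0333239  -0.00140861  0.28369665] [ 6.12638407 -1.97617084  7.52698278]
top -0.13  61  58  58  46  48  82 122 128 130 133 116 123 138 126 116 124 126 127 126
top -0.06 119 122 118 107  93 121 120 123 121 124 126 117 111 119 129 114 119 127 119
top 0.06 122 112 109 123 116 112 134 129 116 122 123 137 142 142 143 141 143 141 137
top 0.13 124 123 131 126 112 110 146 130 126 127 124 125 115 124 121 121 139 136 129
scene -0.13 162 167 156 118 112 162 163 169 165 154 154 159 165 160 153 163 158 161 166
scene -0.06 160 153 148 149 131 152 156 156 155 159 165 147 147 160 159 153 157 153 158
scene 0.06 151 141 151 158 148 173 165 151 150 154 163 176 176 180 176 180 185 172 171
scene 0.13 153 162 161 144 136 155 178 176 159 165 171 154 161 162 162 167 177 161 169
the job is handed in; nothing more can be done
None
```

I handed the job in at about 21 s, still gripping the ring (79 N), with the flap at about 60° and the panel joint closed in both camera views; the sign-off returned no verdict.

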